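Tip a tote of sample tubes into the sorter's hopper

ROBOT

A 6-joint arm with a two-finger parallel gripper is mounted at the origin on the work surface. World frame = base frame: x ahead of the robot, y to its left, z up, the work surface at z = 0. Lengths are in m, angles in rad, forces in N, time in s.
With the tool pointing down it reaches from about 0.4 to 0.925 m from the base axis. Payload 12.5 kg.
Tool frame: the origin (TCP) lies midway between the tips of the shut fingers; the grasp point (between the pads) lies 19 mm behind it; z points along the fingers, y is the direction in which the jaws open and shut (so a half turn about z gives the same grasp; the last joint's range is limited). The gripper opens to 95 mm and grips with 3 to 60 N. Pads are 20 mm wide; open, the fingers measure 119 mm over their backs; the gripper's body (75 mm by 180 mm) begins 59 mm behind the grasp point.
Start: joints at [1.08, 0.491, 1.559, -0, 1.092, -0.106], TCP at [0.235, 0.579, 0.215] pointing down, gripper open.
Joint ranges: [-3.1, 3.1], [-0.84, 2.19], [0.05, 2.79], [-1.13, 4.28], [0.06, 2.93], [-2.69, 2.69]. Speed limits (rad/s): [2.22, 2.22, 2.79, 3.14, 3.14, 3.14].

INTERFACE

Orientations are given as [roll, pitch, yaw] about the fixed x, y, z axes, in that order (R = Rz(yaw) Ry(pitch) Rx(roll)).
In Python, from bench import env, eyes, workorder gives the robot as it stands. The module is installed in compiled form; this text tells all that it offers.
- The arm moves only by the tool arm_command, never from a script. Its argument "motion" is text: rows parted by semicolons, each of 6 numbers parted by spaces: the shift along the tool's x, y, z in m, then the turn, a rotation vector about the tool's x, y, z in rad. In form: dx dy dz wx wy wz; .... A call has 1 to 12 rows; each row is the pose to reach, as a shift and turn from the pose measured when the call began, along the tool's axes at that moment; what a row does not reach only later rows make up. A row lasts 1/8 s, in which the tool goes at most 62.5 mm and 10.7 degrees, less where a joint would pass 70% of its speed; a pose out of reach is approached as far as the arm can. A call with a gripper value outside its range is refused whole. "gripper" is the closure, from 0 (fully open) to 1 (shut), set as the call begins (left out, the last holds). The fingers move at their own pace and stop on an object; "grip_force" is the grip in N (left out, the last holds). Time passes only in rows, so rows that repeat a pose let the fingers close. It gives the time, the measured TCP pose, the force and the opening at its end, in the units of the state.
- env.get_state(): the state, without advancing time (a new reading comes with each control period).
- eyes.capture(name): name is "scene" or "top" or "wrist"; returns the picture (420x560x3 uint8, red, green, blue); there is no depth.
- eyes.get_calibration(name): a dict with "camera_matrix" (3x3 intrinsics, pixels), "D" ([k1, k2, p1, p2, k3] as OpenCV has them; the pictures are not rectified), "R" (3x3) and "t" (3): a world point X has camera coordinates R X + t. Camera axes: x right, y down, z forward; pixel columns grow to the right and rows downward; lengths in m; the calibration is good to about 2 mm. A picture is of the moment at which its call begins: read the wrist's pose just before it. get_calibration takes no time and is no camera call; for the wrist camera it gives the pose at the moment of the call.
- workorder.sign_off(): hands the job in, once; it reports no verdict.
The state is a dict: "time_s": time; "qpos": joint angles; "qvel": joint speeds; "joint_efforts": joint torques, N m; "position": TCP position; "eef_rot": TCP orientation; "wrist_force": force on the tool from outside, world axes, zero at the start; "ft_torque": the same for the moment, N m; "opening": finger opening in m.
Only numpy, scipy, OpenCV 4.12 (cv2) and the standard library are available. Lean on these libraries where they do the work, as an engineer would, in place of code of your own. Each camera call takes 0.05 s, during which the arm holds its last target.

TASK

Slide the upright tote of sample tubes forward on the loader's deck until it stands against the steel stop, then tip it over the stop so that it comes to lie on its side on the ramp and all three tubes roll out into the hopper. Leave the tote lying there, and do not touch the clear guard above it or disturb the rack, bottle and beaker beside the loader.

Things in the scene. Friction and masses are not known exactly. Their poses are not given: they have to be found in the camera images.
- loader: bulk loader of a tube sorter, fixed to the bench. Origin on the bench under the stop's robot-side face, mid-line; x along the tipping direction, away from the robot, z up. Flat white deck at x -200 to 0 mm, 190 wide, top 85 mm up. Side cheeks from x -150 mm on (174 mm apart inside, about 50 mm high) keep the tote in line; the middle of its back stays free
- ramp (a point): middle of the aluminium ramp beyond the stop: it slopes down 25 degrees over 120 mm, from 91 mm above the bench at the stop's top edge to 40 mm, with a 5 mm lip. After it comes the open-topped white hopper: inside it spans loader x 110 to 307 mm, 220 mm wide; floor 10 to 27 mm above the bench, walls 75 mm high
- stop: the fixed steel stop strip across the deck: 6 mm high, 8 mm thick, 174 long. Origin on the deck surface (85 mm above the bench) at its robot-side face, mid-length; axes as the loader's. The tote's lower front edge butts against it and pivots over it
- guard: clear level splash guard, aluminium frame, fixed: underside 295, top 305 mm above the bench, over loader x -14 to 90 mm, 138 mm either side; posts at x 72, y +-134 mm. An upright gripper behind the tote meets it before the tote has tipped; one leaning back to the robot 25 to 50 degrees passes below. Origin and axes as the loader
- tote_center (a point): centre of the loose grey tote, 60 mm above its underside; x through its front wall (the loader's x when standing), z up when it stands. Open-topped box 90 mm long (x), 150 wide (y), 120 high, walls and floor 5 mm
- tote: the same tote, origin at the centre of its underside. 0.3 kg empty, 0.45 full (mass, friction vary by a third). Starts upright, front 15 to 45 mm short of the stop. Pushed within 25 mm of the deck it slides; pushed high it may tip on the spot. Against the stop, pushed 55 mm or more up its back along an arc, it overbalances at 45 to 65 degrees and falls on the ramp
- tube1: one of three alike capped sample tubes (29 mm diameter, 110 long, 50 g), lying crosswise in a small heap in the tote at the start; origin at its centre, y along its length, towards the cap
- tube2: one of three alike capped sample tubes (29 mm diameter, 110 long, 50 g), lying crosswise in a small heap in the tote at the start; origin at its centre, y along its length, towards the cap
- tube3: one of three alike capped sample tubes (29 mm diameter, 110 long, 50 g), lying crosswise in a small heap in the tote at the start; origin at its centre, y along its length, towards the cap
- rack: bystander: white tube rack 90 x 200 mm and 100 high, loose on the bench; origin at the centre of its underside
- reagent: bystander: white bottle, 70 mm diameter, 150 high, loose on the bench; origin at the centre of its underside
- beaker: bystander: glass beaker, 72 mm diameter, 90 high, loose on the bench; origin at the centre of its underside
Mind the look-alikes: they are no part of the job. What is shaped like the tube3 but purple is not meant.

How it is judged:
On the way, in this order (a step that is already met when the one before it is completed fails the run):
1. the tote stands upright against the stop (within 6 mm) with the tubes still in it (angle between tote_center's own z axis and vertical below 0.15 rad and x of tote_center in the frame of loader above -0.051 m and distance between each of tube1, tube2, tube3 and tote_center below 0.09 m), for 0.1 s.
2. the tote has been tipped over the stop onto its side, mouth towards the hopper (angle between tote_center's own z axis and vertical between 1.75 and 2.3 rad and x of tote_center in the frame of loader between 0.02 and 0.13 m), for 0.1 s.
At the end, for the whole second after the job is handed in: The tote rests on its side on the ramp: axis 100 to 132 deg from vertical, centre 20 to 130 mm past the stop face, within 30 mm of the mid-line, in line within 0.2 rad. All three tubes rest in the hopper, centres 115 to 310 mm past the stop face and below 70 mm (all of step 2 and y of tote_center in the frame of loader between -0.03 and 0.03 m and angle between the y axis of tote_center and the y axis of loader, either way round below 0.2 rad and x of tube1 in the frame of loader between 0.115 and 0.31 m and y of tube1 in the frame of loader between -0.115 and 0.115 m and z of each of tube1, tube2, tube3 in the frame of loader below 0.07 m and linear speed of each of tube1, tube2, tube3 below 0.05 m/s and x of tube2 in the frame of loader between 0.115 and 0.31 m and y of tube2 in the frame of loader between -0.115 and 0.115 m and x of tube3 in the frame of loader between 0.115 and 0.31 m and y of tube3 in the frame of loader between -0.115 and 0.115 m and linear speed of tote below 0.03 m/s); the robot touches nothing.
It fails at once if the robot touches the clear guard (over 3 N) (contact force between any of the arm, the fingers and guard above 3 N).
It fails at once if the rack, bottle or beaker is moved by more than 20 mm (distance of any of rack, reagent, beaker from where it was at the start of the episode above 0.02 m).
It also fails if it takes over 45 s, if anything falls off the work surface, if the arm or the gripper's body presses on something with over 40 N, if the wrist force passes 120 N, or if a joint passes its speed limit or range.

## Working session

There is one attempt and no reset: what is moved stays moved. The work goes in short steps, Python scripts to look and compute and a tool call to move; the robot and the scene stay as the last step left them, time stands still between calls to the robot, and variables do not carry over. Pictures are saved under pics/ and viewed, and the job is handed in when it is done.

Besides the shell and the picture viewer there is one more tool, called after "Call:" as name(argument=value, ...), one argument or row to a line, values as JSON. arm_command: Moves the arm, as the interface text tells. Its arguments: {"type":"object","properties":{"motion":{"type":"string"},"gripper":{"type":"number"},"grip_force":{"type":"number"}},"required":["motion"]}

```bash
mkdir -p pics
python3 - <<'E'
from bench import env, eyes, workorder
import cv2
s=env.get_state(); print(s)
for n in ("scene","top","wrist"):
    c=eyes.get_calibration(n); print(n,c)
    im=eyes.capture(n); cv2.imwrite(f"pics/{n}0.png",im[:,:,::-1])
E
```

```text
{'time_s': 0.0, 'qpos': array([ 1.08039911e+00,  4.91569125e-01,  1.55947554e+00,  9.99417810e-07,
        1.09167638e+00, -1.05595736e-01]), 'qvel': array([-1.99994075e-03, -5.01530848e-04,  1.49827642e-03, -1.04985679e-03,
       -1.06009238e-07,  8.43740807e-04]), 'joint_efforts': array([-4.34932617e-04, -6.12647152e+01, -2.58186507e+01,  6.93228585e-02,
        4.80353634e-02, -4.73384762e-05]), 'position': array([0.23446709, 0.57908306, 0.21404682]), 'eef_rot': array([-3.14047064e+00, -1.19813473e-04,  2.75679065e+00]), 'wrist_force': array([-0.78554316,  0.61246108,  0.64193118]), 'ft_torque': array([-0.00703245, -0.02373681, -0.00815418]), 'opening': 0.09532336161846251}
scene {'camera_matrix': array([[512.94725517,   0.        , 287.98092926],
       [  0.        , 512.94725517, 205.76679218],
       [  0.        ,   0.        ,   1.        ]]), 'D': array([-0.1702249,  0.       ,  0.       ,  0.       ,  0.       ]), 'R': array([[ 0.89418553,  0.44767616, -0.00427682],
       [ 0.35663758, -0.71805537, -0.59766723],
       [-0.27063237,  0.53290012, -0.80173287]]), 't': arra
[... 257 characters left out ...]
 0.       ,  0.       ,  0.       ]), 'R': array([[ 0.02245225, -0.99953518,  0.02062333],
       [-0.99833465, -0.02351221, -0.0526793 ],
       [ 0.05313971, -0.01940621, -0.9983985 ]]), 't': array([0.02432751, 0.59196633, 0.88545931])}
wrist {'camera_matrix': array([[364.84249944,   0.        , 277.37574436],
       [  0.        , 364.84249944, 214.47768868],
       [  0.        ,   0.        ,   1.        ]]), 'D': array([-0.05105618,  0.        ,  0.        ,  0.        ,  0.        ]), 'R': array([[ 0.37499057,  0.92702621, -0.00211628],
       [ 0.8988443 , -0.36303021,  0.24553615],
       [ 0.22685017, -0.09397595, -0.96938513]]), 't': array([-0.62442846, -0.02830087,  0.39076221])}
```

View pics/scene0.png

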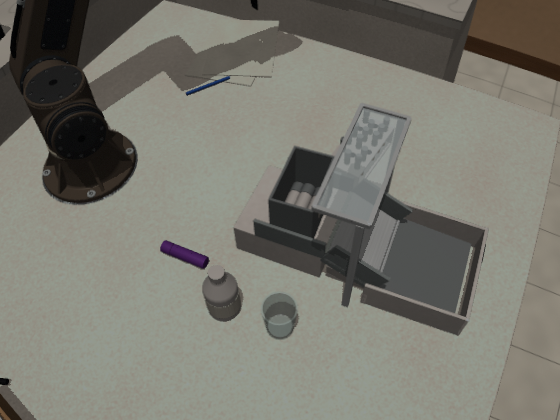

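View pics/top0.png

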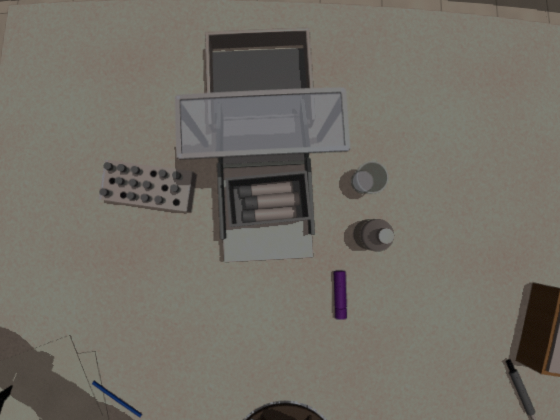

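View pics/wrist0.png

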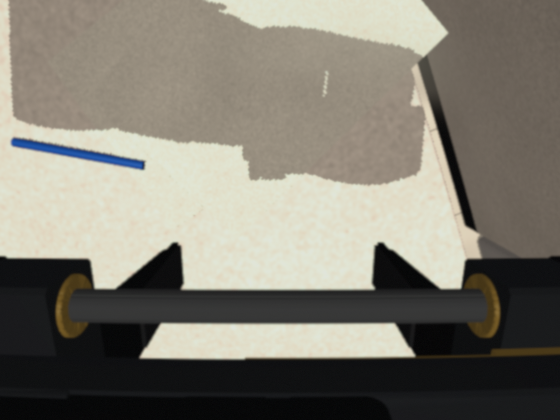

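The top view (up = world +x, left = +y) shows the loader on the mid-line. The tote mouth is at about (228..313, 175..228) with three pale tubes in it. The deck's back edge runs (223,261)–(312,258). The rack is left at (147,187), the beaker at (365,180), the bottle at (375,235). The purple tube at (340,295) lies outside on the bench and is the look-alike. I'll enlarge these areas next.

Run:
```python
import cv2
a=cv2.imread("pics/top0.png")[20:270,170:360]
a=cv2.convertScaleAbs(a,alpha=1.5,beta=20)
a=a[130:250]; cv2.imwrite("pics/top0c.png",cv2.resize(a,None,fx=4.2,fy=4.2,interpolation=cv2.INTER_CUBIC))
b=cv2.imread("pics/scene0.png")[90:340,220:500]
b=cv2.convertScaleAbs(b,alpha=1.5,beta=20)
b=b[40:200,0:200];cv2.imwrite("pics/scene0c.png",cv2.resize(b,None,fx=3.5,fy=3.5,interpolation=cv2.INTER_CUBIC))
```

```text
(no output)
```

View pics/top0c.png

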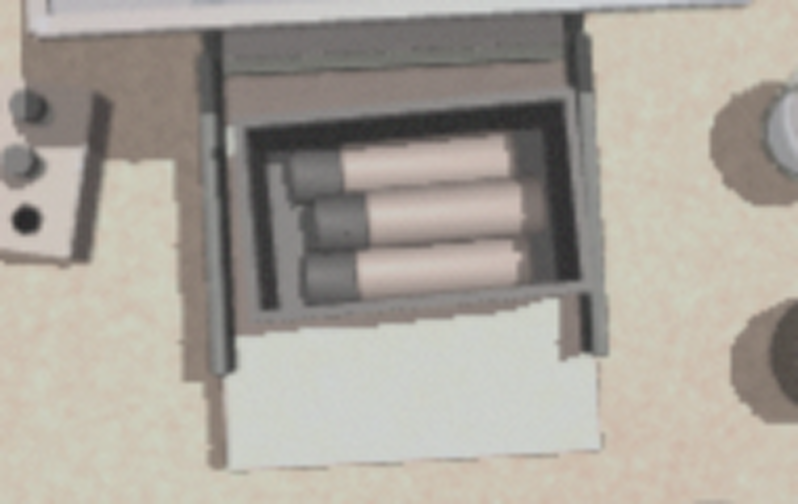

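View pics/scene0c.png

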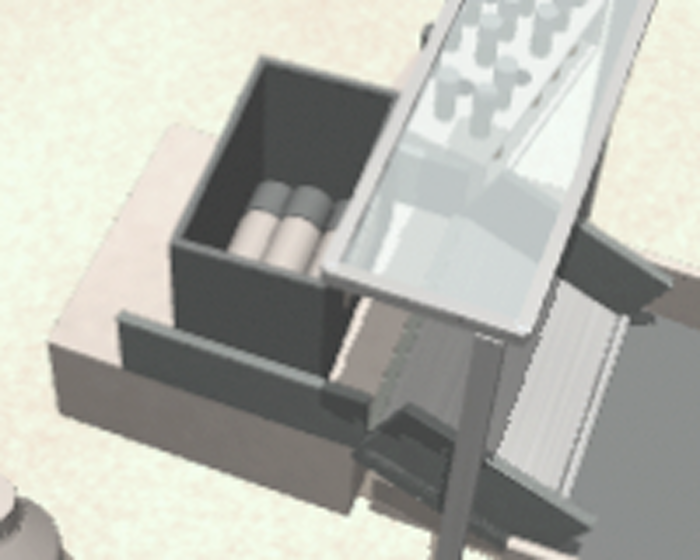

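```bash
cat > h.py <<'E'
import numpy as np, cv2
from bench import eyes
def ray(n,p,c=None):
    c=c or eyes.get_calibration(n)
    u=cv2.undistortPoints(np.array([[p]],float),c["camera_matrix"],c["D"]).ravel()
    R,t=np.array(c["R"]),np.array(c["t"])
    d=R.T@np.array([u[0],u[1],1]); return -R.T@t, d/np.linalg.norm(d)
def onz(n,p,z,c=None):
    o,d=ray(n,p,c); return o+d*(z-o[2])/d[2]
def tri(a,b):
    (o1,d1),(o2,d2)=a,b
    A=np.c_[d1,-d2]; s=np.linalg.lstsq(A,o2-o1,rcond=None)[0]
    x,y=o1+s[0]*d1,o2+s[1]*d2
    return (x+y)/2,np.linalg.norm(x-y)
E
python3 - <<'E'
from h import *
np.set_printoptions(precision=4,suppress=True)
T=lambda u,v:(170+u/4.2,150+v/4.2); S=lambda u,v:(220+u/3.5,130+v/3.5)
for nm,a,b,z in [("deckBL",(228,470),(174,122),.085),("deckBR",(602,448),(50,345),.085),("toteBL",(243,320),(262,57),.205),("toteBR",(592,293),(172,243),.205),("toteFL",(236,128),None,.205),("toteFR",(573,95),None,.205),("stopL",(225,68),None,.091),("stopR",(562,52),None,.091)]:
    print(nm,onz("top",T(*a),z),end=' ')
    if b: print(onz("scene",S(*b),z),tri(ray("top",T(*a)),ray("scene",S(*b))))
    else: print()
for nm,p in [("hopFL",(208,33)),("hopFR",(308,32))]: print(nm,onz("top",p,.075))
for p in [(178,98),(346,91),(176,157),(349,150)]: print("guard",onz("top",p,.305))
for p in [(315,208),(325,187),(365,107),(410,117)]: print("guardS",p,onz("scene",p,.305))
E
```

```text
deckBL [0.4616 0.1411 0.085 ] [0.465  0.1431 0.085 ] (array([0.4634, 0.142 , 0.0853]), np.float64(0.003911911156951769))
deckBR [ 0.4767 -0.0476  0.085 ] [ 0.4813 -0.0485  0.085 ] (array([ 0.478 , -0.0472,  0.0813]), np.float64(0.00361275967064183))
toteBL [0.5383 0.1239 0.205 ] [0.5405 0.1201 0.205 ] (array([0.5383, 0.1245, 0.1998]), np.float64(0.00018796582776336453))
toteBR [ 0.5534 -0.027   0.205 ] [ 0.5577 -0.0263  0.205 ] (array([ 0.5552, -0.0262,  0.2035]), np.float64(0.00414023117731845))
toteFL [0.6216 0.1294 0.205 ] 
toteFR [ 0.6397 -0.0172  0.205 ] 
stopL [0.6645 0.1478 0.091 ] 
stopR [ 0.677  -0.0229  0.091 ] 
hopFL [0.9702 0.196  0.075 ]
hopFR [ 0.9791 -0.0299  0.075 ]
guard [0.7419 0.2009 0.305 ]
guard [ 0.7611 -0.0693  0.305 ]
guard [0.6461 0.1996 0.305 ]
guard [ 0.6643 -0.0745  0.305 ]
guardS (315, 208) [ 0.6722 -0.0747  0.305 ]
guardS (325, 187) [ 0.6688 -0.0269  0.305 ]
guardS (365, 107) [0.6573 0.1905 0.305 ]
guardS (410, 117) [0.7451 0.2042 0.305 ]
```

```bash
cat >> h.py <<'E'
from scipy.spatial.transform import Rotation as Ro
from bench import env
np.set_printoptions(precision=4,suppress=True)
PSI=0.070; O=np.array([0.670,0.061,0.0])
LX=np.array([np.cos(PSI),np.sin(PSI),0]); LY=np.array([-np.sin(PSI),np.cos(PSI),0])
def W(x,z,y=0): return O+x*LX+y*LY+np.array([0,0,z])
def RT(deg,flip=1):  # lean back deg; flip=1: tool y=+loader y
    th=np.radians(deg); z=np.sin(th)*LX-np.cos(th)*np.array([0,0,1]); y=flip*LY
    return np.c_[np.cross(y,z),y,z]
def pose():
    s=env.get_state(); return s,np.array(s["position"]),Ro.from_euler("xyz",s["eef_rot"]).as_matrix()
def rows(targets):
    s,p,R=pose(); out=[]
    for P,RR in targets:
        d=R.T@(P-p); w=Ro.from_matrix(R.T@RR).as_rotvec()
        out.append(" ".join("%.3f"%v for v in [*d,*w]))
    return "; ".join(out)
E
python3 - <<'E'
from h import *
s,p,R=pose(); c=eyes.get_calibration("wrist")
Rc,t=np.array(c["R"]),np.array(c["t"])
print("cam in tool",R.T@(-Rc.T@t-p)); print("view dir",R.T@Rc[2])
for f in(1,-1):
  print(f, rows([(p+[0,0,.12],R),(np.array([.45,.05,.34]),RT(0,f)),(np.array([.5,.05,.34]),RT(25,f))]))
E
```

```text
cam in tool [ 0.0687  0.0003 -0.1703]
view dir [-0.2456 -0.001   0.9694]
1 0.000 -0.000 -0.120 0.000 0.000 0.000; -0.398 -0.410 -0.125 -0.001 -0.000 -0.455; -0.445 -0.391 -0.125 -0.100 -0.429 -0.447
-1 0.000 -0.000 -0.120 0.000 0.000 0.000; -0.398 -0.410 -0.125 -0.000 0.001 2.687; -0.445 -0.391 -0.125 -0.584 0.136 2.631
```

Call:
arm_command(
  motion="0 0 -0.06 0 0 0; 0 -0.02 -0.12 0 0 0; -0.05 -0.07 -0.125 0 0 -0.06; -0.1 -0.12 -0.125 0 0 -0.12; -0.15 -0.17 -0.125 0 0 -0.18; -0.2 -0.22 -0.125 0 0 -0.24; -0.25 -0.27 -0.125 0 0 -0.3; -0.3 -0.32 -0.125 0 0 -0.36; -0.35 -0.37 -0.125 0 0 -0.41; -0.398 -0.41 -0.125 0 0 -0.455; -0.398 -0.41 -0.125 0 0 -0.455; -0.398 -0.41 -0.125 0 0 -0.455",
)

```text
time_s: 1.65
position: [0.4506, 0.0468, 0.3391]
eef_rot: [-3.141, -0.001, -3.076]
wrist_force: [-0.1, 1.0, -0.6]
opening: 0.0957
```

Run:
```python
from h import *
s,p,R=pose(); print(s["time_s"],p,s["qpos"],s["wrist_force"])
print(rows([(np.array([.50,.05,.34]),RT(15)),(np.array([.53,.05,.36]),RT(30)),(np.array([.53,.05,.36]),RT(30))]))
```

```text
1.65 [0.4506 0.0468 0.3391] [-0.0417  0.1214  1.7642 -0.0011  1.257  -1.6775] [-0.0825  1.0392 -0.5766]
-0.050 -0.000 -0.001 -0.002 -0.263 -0.005; -0.079 -0.002 -0.021 -0.002 -0.525 -0.004; -0.079 -0.002 -0.021 -0.002 -0.525 -0.004
```

Run:
```python
from h import *
import pickle
c=eyes.get_calibration("wrist"); im=eyes.capture("wrist")
pickle.dump(c,open("c1.pkl","wb"))
im=cv2.convertScaleAbs(im[:,:,::-1],alpha=1.0)
cv2.imwrite("pics/w1.png",im)
```

```text
(no output)
```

View pics/w1.png

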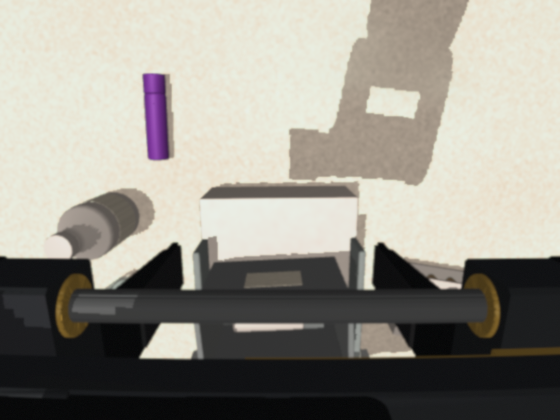

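The wrist view is inverted (up = towards the robot). It shows the deck's back edge at (202,202)–(357,196), the foot of the tote's back wall at about (207,263)–(350,258), the bottle at left and the purple look-alike at (156,115).

Run:
```python
from h import *
import pickle
c=pickle.load(open("c1.pkl","rb"))
def L(P): d=P-O; return np.array([d@LX,d@LY,P[2]])
for n,p in [("deckBR",(202,202)),("deckBL",(357,196)),("footR",(207,263)),("footL",(350,258))]:
    P=onz("wrist",p,.085,c); print(n,P,L(P))
T=lambda u,v:(170+u/4.2,150+v/4.2)
for n,p in [("deckBL",(228,470)),("deckBR",(602,448))]: 
  q=(202,202) if n[-1]=='R' else (357,196)
  print(n,tri(ray("top",T(*p)),ray("wrist",q,c)))
for p in [(243,320),(592,293),(236,128),(573,95)]: print("tote rim",L(onz("top",T(*p),.205)))
print(rows([(np.array([.50,.05,.34]),RT(15)),(W(-.165,.30),RT(28)),(W(-.165,.30),RT(28)),(W(-.160,.24),RT(28)),(W(-.155,.18),RT(28)),(W(-.150,.13),RT(28)),(W(-.148,.103),RT(28)),(W(-.148,.103),RT(28))]))
```

```text
deckBR [ 0.4795 -0.0418  0.085 ] [-0.1972 -0.0892  0.085 ]
deckBL [0.4601 0.1417 0.085 ] [-0.2038  0.0952  0.085 ]
footR [ 0.5569 -0.0344  0.085 ] [-0.1195 -0.0873  0.085 ]
footL [0.5384 0.1424 0.085 ] [-0.1255  0.0904  0.085 ]
deckBL (array([0.461 , 0.1421, 0.0812]), np.float64(0.0012173100441545918))
deckBR (array([ 0.4778, -0.0439,  0.0896]), np.float64(0.0062354292096179565))
tote rim [-0.127  0.072  0.205]
tote rim [-0.1225 -0.0797  0.205 ]
tote rim [-0.0435  0.0716  0.205 ]
tote rim [-0.0357 -0.0759  0.205 ]
-0.050 -0.002 -0.001 -0.001 -0.263 -0.003; -0.056 -0.003 0.039 -0.001 -0.490 -0.003; -0.056 -0.003 0.039 -0.001 -0.490 -0.003; -0.061 -0.003 0.099 -0.001 -0.490 -0.003; -0.066 -0.003 0.159 -0.001 -0.490 -0.003; -0.071 -0.003 0.209 -0.001 -0.490 -0.003; -0.073 -0.003 0.236 -0.001 -0.490 -0.003; -0.073 -0.003 0.236 -0.001 -0.490 -0.003
```

Call:
arm_command(
  motion="-0.05 -0.002 0 0 -0.18 0; -0.056 -0.003 0.039 0 -0.35 0; -0.056 -0.003 0.039 0 -0.49 0; -0.058 -0.003 0.08 0 -0.49 0; -0.061 -0.003 0.12 0 -0.49 0; -0.066 -0.003 0.16 0 -0.49 0; -0.07 -0.003 0.2 0 -0.49 0; -0.073 -0.003 0.22 0 -0.49 0; -0.073 -0.003 0.236 0 -0.49 0; -0.073 -0.003 0.239 0 -0.49 0; -0.073 -0.003 0.239 0 -0.49 0",
)

```text
time_s: 3.08
position: [0.5268, 0.0518, 0.1105]
eef_rot: [-3.138, 0.474, -3.069]
wrist_force: [-0.1, -0.0, -0.5]
opening: 0.095
```

Run:
```python
from h import *
s,p,R=pose(); print(s["time_s"],p,s["qpos"],s["wrist_force"])
d=p-O; print("loader",d@LX,d@LY)
for n in("scene","top"):
    im=eyes.capture(n); cv2.imwrite(f"pics/{n}1.png",im[:,:,::-1])
a=cv2.imread("pics/scene1.png")[90:290,210:410]; b=cv2.imread("pics/top1.png")[130:330,170:370]
cv2.imwrite("pics/c1.png",cv2.convertScaleAbs(cv2.resize(np.hstack([a,b]),None,fx=2,fy=2,interpolation=cv2.INTER_CUBIC),alpha=1.4,beta=15))
x=-.148
print(rows([(W(-.138+.01*i,.100),RT(28)) for i in range(5)]))
```

```text
3.075 [0.5268 0.0518 0.1105] [-0.0553  0.4185  2.217   1.0013  0.0654 -2.6853] [-0.0662 -0.0029 -0.5334]
loader -0.1434927724753557 0.0008780188540508311
0.000 -0.000 0.012 -0.002 -0.014 0.001; -0.009 -0.000 0.017 -0.002 -0.014 0.001; -0.018 -0.000 0.021 -0.002 -0.014 0.001; -0.027 -0.000 0.026 -0.002 -0.014 0.001; -0.035 -0.000 0.030 -0.002 -0.014 0.001
```

View pics/c1.png

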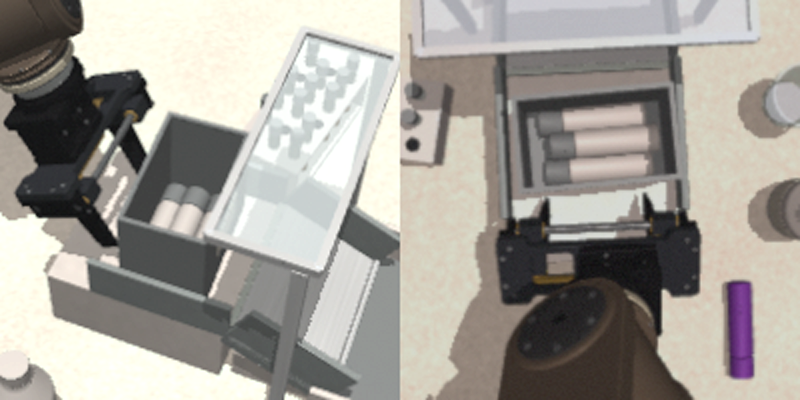

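Contact geometry looks right: fingers behind the tote, clear of cheeks. But joint 5 sits at its limit (0.065) and joint 6 near its own, so this lean is too much down here. I'll back up the way I came and slide with a smaller lean.

Run:
```python
from h import *
print(rows([(W(-.155,.16),RT(24)),(W(-.16,.20),RT(16)),(W(-.16,.20),RT(8)),(W(-.16,.20),RT(8))]))
```

```text
-0.012 -0.001 -0.049 -0.002 0.056 0.000; -0.026 -0.001 -0.087 -0.002 0.195 0.000; -0.026 -0.001 -0.087 -0.002 0.335 0.000; -0.026 -0.001 -0.087 -0.002 0.335 0.000
```

Call:
arm_command(
  motion="-0.006 0 -0.025 0 0.03 0; -0.012 0 -0.049 0 0.06 0; -0.02 0 -0.07 0 0.12 0; -0.026 0 -0.087 0 0.2 0; -0.026 0 -0.087 0 0.27 0; -0.026 0 -0.087 0 0.335 0; -0.026 0 -0.087 0 0.335 0",
)

```text
time_s: 4.05
position: [0.5108, 0.0504, 0.2007]
eef_rot: [-3.138, 0.141, -3.07]
wrist_force: [-0.3, 0.6, 0.1]
opening: 0.0952
```

Run:
```python
from h import *
s,p,R=pose(); print(s["time_s"],p,s["qpos"],s["wrist_force"],s["eef_rot"])
d=p-O; print("loader",d@LX,d@LY)
```

```text
4.05 [0.5108 0.0504 0.2007] [-0.0366  0.3002  1.9351  0.0166  0.7657 -1.6896] [-0.2754  0.637   0.139 ] [-3.1379  0.1411 -3.0703]
loader -0.15956168737549528 0.0005138817043303179
```

```bash
cat > kin.py <<'E'
from h import *
from scipy.optimize import least_squares
import os
D=[([1.0804,.49157,1.55948,0,1.09168,-.1056],[.23447,.57908,.21405]),
([-.0417,.1214,1.7642,-.0011,1.257,-1.6775],[.4506,.0468,.3391]),
([-.0553,.4185,2.217,1.0013,.0654,-2.6853],[.5268,.0518,.1105]),
([-.0366,.3002,1.9351,.0166,.7657,-1.6896],[.5108,.0504,.2007])]
ry=lambda a:Ro.from_euler("y",a).as_matrix(); rz=lambda a:Ro.from_euler("z",a).as_matrix()
def fk(q,k,s4=1):
    a1,d1,L2,a3,d4,Lt,oy=k
    A=rz(q[0]); p=A@[a1,oy,d1]; A=A@ry(q[1]); p=p+A@[0,0,L2]; A=A@ry(q[2]); p=p+A@[a3,0,d4]
    A=A@rz(s4*q[3])@ry(q[4]); p=p+A@[0,0,Lt]
    return p,A@rz(s4*q[5])
def fit(D):
    k0=[0.05,.25,.55,0,.55,.3,.0656]
    f=lambda k:np.concatenate([(fk(q,k)[0]-p)*1000 for q,p in D]+[(k-np.array(k0))*.5])
    return least_squares(f,k0)
E
python3 - <<'E'
from kin import *
r=fit(D); print(r.x)
for q,p in D: print((fk(q,r.x)[0]-p)*1000)
q=D[2][0]; print(fk(q,r.x)[1],RT(28), fk(D[3][0],r.x)[1],RT(8))
E
```

```text
[-0.0001  0.1967  0.5868  0.043   0.4111  0.2719  0.0659]
[ 0.0123 -0.0062  0.0021]
[0.0015 0.0535 0.0007]
[0.0004 0.0079 0.0016]
[-0.0013 -0.0477 -0.0044]
[[ 0.0713 -0.8875  0.4553]
 [-0.9974 -0.0648  0.0299]
 [ 0.0029 -0.4562 -0.8899]] [[-0.8808 -0.0699  0.4683]
 [-0.0618  0.9976  0.0328]
 [-0.4695  0.     -0.8829]] [[ 0.0707 -0.9875  0.1405]
 [-0.9975 -0.0705  0.0064]
 [ 0.0036 -0.1406 -0.9901]] [[-0.9878 -0.0699  0.1388]
 [-0.0693  0.9976  0.0097]
 [-0.1392  0.     -0.9903]]
```

```bash
cat >> kin.py <<'E'
K=fit(D).x
lo=np.array([-3.1,-.84,.05,-1.13,.06,-2.69]); hi=np.array([3.1,2.19,2.79,4.28,2.93,2.69])
def ik(P,R,q0):
    def f(q):
        p,A=fk(q,K); A=A@rz(np.pi/2)
        return np.r_[(p-P)*100,Ro.from_matrix(A.T@R).as_rotvec()*20]
    r=least_squares(f,np.clip(q0,lo+1e-3,hi-1e-3),bounds=(lo,hi)); return r.x,np.abs(r.fun).max()
def arc(phi,th,h,back=0.,piv=(0,.085)):
    f,t=np.radians(phi),np.radians(th)
    n=np.array([-np.cos(f),np.sin(f)]); tg=np.array([np.sin(f),np.cos(f)])
    return np.array(piv)+n*(.09+.01*abs(np.cos(f+t))+back)+tg*h
def clear(p,th):
    t=np.radians(th); pr=np.array([np.cos(t),np.sin(t)]); bk=np.array([-np.sin(t),np.cos(t)]); m=9
    for s in np.linspace(.0,.30,60):
        w=.01 if s<.06 else .038 if s<.17 else .06
        a=p+bk*s+pr*w
        dx=max(-.014-a[0],0); dz=max(.295-a[1],a[1]-.305,0); m=min(m,np.hypot(dx,dz) if a[0]<-.014 or not .295<a[1]<.305 else 0)
    return m
E
python3 - <<'E'
from kin import *
q=np.array(D[3][0])
print("slide")
for th in (0,8,15):
  for x in (-.155,-.13,-.095):
    qq,e=ik(W(x,.1),RT(th),q); print(th,x,qq,e)
for h in (.06,.075,.09):
  print("h",h)
  for phi,th in [(0,12),(15,18),(30,26),(45,34),(60,42),(70,45)]:
    P=arc(phi,th,h); qq,e=ik(W(*P),RT(th),q); print(phi,th,P,qq,"err %.3f clear %.3f"%(e,clear(P,th)))
E
```

```text
slide
0 -0.155 [-0.0306  0.4968  1.9386  0.      0.7062 -1.6714] 1.1102230246251565e-14
0 -0.13 [-0.0259  0.5243  1.8781 -0.      0.7392 -1.6667] 1.3877787807814457e-14
0 -0.095 [-0.0201  0.5637  1.7914 -0.      0.7865 -1.6609] 3.391818546551854e-14
8 -0.155 [-0.0385  0.4605  2.0303  0.0308  0.5122 -1.7051] 8.04007996874724e-12
8 -0.13 [-0.0331  0.4871  1.9714  0.0277  0.5444 -1.6966] 1.1209000608213666e-13
8 -0.095 [-0.0264  0.5252  1.8871  0.0241  0.5905 -1.6863] 5.090001267303485e-12
15 -0.155 [-0.0465  0.4388  2.1115  0.0923  0.3325 -1.7706] 6.85640800404274e-14
15 -0.13 [-0.0403  0.4642  2.0535  0.08    0.3647 -1.7521] 4.482749500518426e-12
15 -0.095 [-0.0326  0.5006  1.9707  0.0665  0.4106 -1.7309] 1.4767948069652106e-11
h 0.06
0 12 [-0.0998  0.145 ] [-0.0308  0.4362  1.9067  0.0376  0.5906 -1.7006] err 0.000 clear 0.067
15 18 [-0.0795  0.1684] [-0.0323  0.4043  1.9073  0.0637  0.5182 -1.7235] err 0.000 clear 0.063
30 26 [-0.0528  0.1848] [-0.034   0.3906  1.9246  0.1238  0.3773 -1.7795] err 0.000 clear 0.045
45 34 [-0.0226  0.1924] [-0.0345  0.4037  1.9425  0.2803  0.2125 -1.9
[... 669 characters left out ...]
.6408] err 0.000 clear 0.000
70 45 [0.0382 0.1992] [-0.0223  0.4647  1.8951  1.054   0.06   -2.69  ] err 0.638 clear 0.000
h 0.09
0 12 [-0.0998  0.175 ] [-0.0308  0.3944  1.8756  0.034   0.6635 -1.6962] err 0.000 clear 0.071
15 18 [-0.0717  0.1974] [-0.0307  0.3754  1.8574  0.0553  0.5968 -1.7124] err 0.000 clear 0.047
30 26 [-0.0378  0.2107] [-0.0309  0.3749  1.8612  0.1006  0.4557 -1.7519] err 0.000 clear 0.020
45 34 [-0.0013  0.2136] [-0.0302  0.4007  1.8709  0.2009  0.2843 -1.847 ] err 0.000 clear 0.000
60 42 [0.0319 0.2097] [-0.0296  0.4426  1.8911  0.7119  0.102  -2.3543] err 0.000 clear 0.000
70 45 [0.0523 0.2043] [-0.0227  0.4752  1.8678  1.0542  0.0656 -2.69  ] err 0.350 clear 0.000
```

Run:
```python
from kin import *
q=np.array([-.0345,.4037,1.9425,.28,.2125,-1.93])
for h in (.055,.062):
 for phi in (50,58,66):
  for th in (32,36,40,44):
   P=arc(phi,th,h)
   o=[]
   for dy in (0,-.05,-.10):
    R=Ro.from_rotvec([0,0,dy]).as_matrix()@RT(th)
    qq,e=ik(W(*P),R,q); o.append("%.2f %.2f %.2f e%.2f|"%(qq[3],qq[4],qq[5],e))
   print(h,phi,th,P,"cl %.3f"%clear(P,th),*o)
```

```text
0.055 50 32 [-0.0166  0.1904] cl 0.020 0.21 0.27 -1.86 e0.00| 0.08 0.26 -1.68 e0.00| -0.05 0.26 -1.50 e0.00|
0.055 50 36 [-0.0162  0.1898] cl 0.026 0.40 0.16 -2.05 e0.00| 0.15 0.15 -1.76 e0.00| -0.11 0.15 -1.44 e0.00|
0.055 50 40 [-0.0157  0.1893] cl 0.031 1.04 0.08 -2.69 e0.09| 0.60 0.06 -2.20 e0.22| -0.44 0.06 -1.10 e0.25|
0.055 50 44 [-0.0162  0.1898] cl 0.037 1.05 0.06 -2.69 e1.25| 1.08 0.06 -2.69 e1.23| -1.13 0.06 -0.41 e1.17|
0.055 58 32 [-0.0011  0.1905] cl 0.007 0.19 0.28 -1.83 e0.00| 0.07 0.28 -1.67 e0.00| -0.06 0.28 -1.49 e0.00|
0.055 58 36 [-0.0014  0.1911] cl 0.013 0.34 0.18 -1.99 e0.00| 0.13 0.17 -1.73 e0.00| -0.10 0.17 -1.44 e0.00|
0.055 58 40 [-0.0018  0.1917] cl 0.019 0.91 0.09 -2.56 e0.00| 0.43 0.06 -2.03 e0.04| -0.35 0.06 -1.20 e0.04|
0.055 58 44 [-0.0022  0.1922] cl 0.025 1.05 0.06 -2.69 e1.02| 1.08 0.06 -2.69 e1.00| -1.13 0.06 -0.41 e0.93|
0.055 66 32 [0.0131 0.1909] cl 0.000 0.17 0.30 -1.82 e0.00| 0.06 0.30 -1.66 e0.00| -0.06 0.30 -1.49 e0.00|
0.055 66 36 [0.0128 0.1915] cl 0.002 0.31 0.19 -1.95 e0.00| 0.11 0.18 -1.70 e0.00| -0.10 0.19 -1.45 e0.00|
0.055 66 40 [0
[... 791 characters left out ...]
1.96 e0.00| 0.11 0.18 -1.71 e0.00| -0.10 0.18 -1.45 e0.00|
0.062 58 40 [0.0041 0.1954] cl 0.012 0.77 0.10 -2.42 e0.00| 0.33 0.07 -1.93 e0.00| -0.29 0.07 -1.26 e0.00|
0.062 58 44 [0.0038 0.1959] cl 0.018 1.05 0.06 -2.69 e0.84| 1.08 0.06 -2.69 e0.82| -1.13 0.06 -0.41 e0.76|
0.062 66 32 [0.0195 0.1937] cl 0.000 0.16 0.31 -1.81 e0.00| 0.06 0.31 -1.65 e0.00| -0.05 0.31 -1.49 e0.00|
0.062 66 36 [0.0192 0.1943] cl 0.000 0.28 0.21 -1.93 e0.00| 0.10 0.20 -1.69 e0.00| -0.10 0.20 -1.45 e0.00|
0.062 66 40 [0.0189 0.195 ] cl 0.002 0.65 0.11 -2.30 e0.00| 0.25 0.09 -1.85 e0.00| -0.25 0.09 -1.30 e0.00|
0.062 66 44 [0.0186 0.1956] cl 0.008 1.05 0.06 -2.69 e0.67| 1.09 0.06 -2.69 e0.65| -1.13 0.06 -0.41 e0.59|
```

Run:
```python
from kin import *
print(rows([(W(-.155,.15),RT(8)),(W(-.152,.10),RT(8))]+[(W(x,.10),RT(8)) for x in (-.152,-.145,-.138,-.132,-.126,-.12,-.114,-.108,-.104,-.104)]))
```

```text
0.003 -0.000 0.051 -0.003 0.002 0.001; 0.007 -0.000 0.101 -0.003 0.002 0.001; 0.007 -0.000 0.101 -0.003 0.002 0.001; -0.000 -0.000 0.102 -0.003 0.002 0.001; -0.007 -0.000 0.103 -0.003 0.002 0.001; -0.013 -0.000 0.104 -0.003 0.002 0.001; -0.019 -0.000 0.104 -0.003 0.002 0.001; -0.025 -0.000 0.105 -0.003 0.002 0.001; -0.031 -0.000 0.106 -0.003 0.002 0.001; -0.037 -0.000 0.107 -0.003 0.002 0.001; -0.041 -0.000 0.108 -0.003 0.002 0.001; -0.041 -0.000 0.108 -0.003 0.002 0.001
```

Call:
arm_command(
  motion="0.003 0 0.05 0 0 0; 0.007 0 0.101 0 0 0; 0.007 0 0.101 0 0 0; 0 0 0.102 0 0 0; -0.007 0 0.103 0 0 0; -0.013 0 0.104 0 0 0; -0.019 0 0.104 0 0 0; -0.025 0 0.105 0 0 0; -0.031 0 0.106 0 0 0; -0.037 0 0.107 0 0 0; -0.041 0 0.108 0 0 0; -0.041 0 0.108 0 0 0",
)

```text
time_s: 5.55
position: [0.567, 0.054, 0.1011]
eef_rot: [-3.138, 0.143, -3.07]
wrist_force: [-6.1, 0.2, 5.0]
opening: 0.0954
```

Run:
```python
from h import *
s,p,R=pose(); print(s["time_s"],p,s["qpos"],s["wrist_force"])
d=p-O; print("loader",d@LX,d@LY)
for n in("scene","top"):
    im=eyes.capture(n); cv2.imwrite(f"pics/{n}2.png",im[:,:,::-1])
a=cv2.imread("pics/scene2.png")[120:270,230:380]; b=cv2.imread("pics/top2.png")[130:280,195:345]
cv2.imwrite("pics/c2.png",cv2.convertScaleAbs(cv2.resize(np.hstack([a,b]),None,fx=2.6,fy=2.6,interpolation=cv2.INTER_CUBIC),alpha=1.4,beta=15))
```

```text
5.55 [0.567  0.054  0.1011] [-0.0258  0.5138  1.9084  0.0183  0.5768 -1.6825] [-6.1193  0.2339  4.9622]
loader -0.10321850971796552 0.00019701114843448064
```

View pics/c2.png

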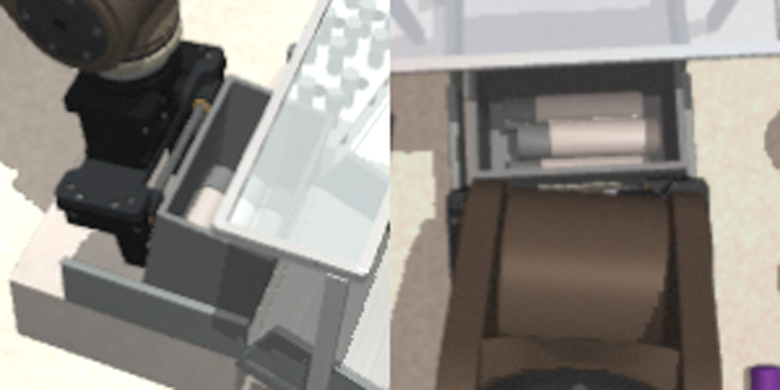

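The tote has slid and is upright, with the tubes still in it. It should be a few mm short of the stop, so I push on gently and watch the force.

Call:
arm_command(
  motion="-0.002 0 0 0 0 0; -0.003 0 0.001 0 0 0; -0.003 0 0.001 0 0 0",
)

```text
time_s: 6.02
position: [0.568, 0.0541, 0.1018]
eef_rot: [-3.138, 0.14, -3.069]
wrist_force: [-21.2, -3.6, 16.5]
opening: 0.0949
```

Call:
arm_command(
  motion="-0.002 0 0 0 0 0; -0.003 0 0.001 0 0 0; -0.003 0 0.001 0 0 0",
)

```text
time_s: 6.4
position: [0.5683, 0.0541, 0.1024]
eef_rot: [-3.137, 0.135, -3.069]
wrist_force: [-25.0, -4.6, 17.9]
opening: 0.095
```

Run:
```python
from h import *
im=eyes.capture("top"); cv2.imwrite("pics/top3.png",im[:,:,::-1])
s=eyes.capture("scene"); cv2.imwrite("pics/scene3.png",s[:,:,::-1])
b=cv2.imread("pics/top3.png")[140:210,210:330]; a=cv2.imread("pics/scene3.png")[170:240,265:385]
cv2.imwrite("pics/c3.png",cv2.convertScaleAbs(cv2.resize(np.vstack([a,b]),None,fx=4,fy=4,interpolation=cv2.INTER_CUBIC),alpha=1.6,beta=20))
```

```text
(no output)
```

View pics/c3.png

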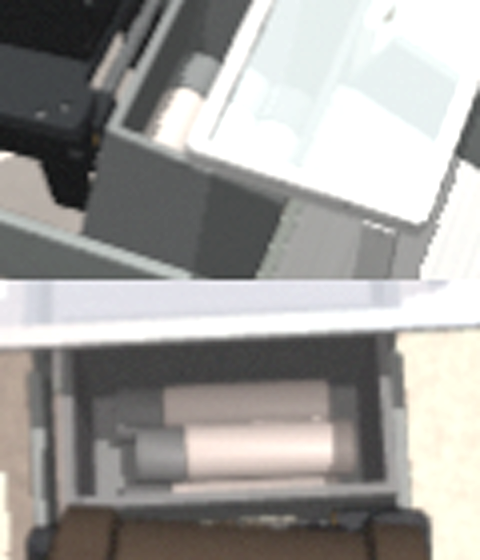

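Run:
```python
from kin import *
for p in [(226.3,195.9),(308.7,191.7)]:
    d=onz("top",p,.205)-O; print(d@LX,d@LY)
s,p,R=pose(); print(p)
def RY(th,dy): return Ro.from_rotvec([0,0,dy]).as_matrix()@RT(th)
# back off and rise, then to first contact height
pl=[(W(-.125,.11),RT(8)),(W(-.125,.143),RY(12,-.02)),(W(-.115,.143),RY(12,-.02)),(W(*arc(0,12,.057,.004)),RY(12,-.02))]
print(rows(pl))
```

```text
-0.07178910948416976 0.07251838936543792
-0.07102638251392383 -0.07821672996610268
[0.5683 0.0541 0.1024]
0.022 -0.000 -0.011 -0.004 -0.005 0.003; 0.017 -0.000 -0.043 -0.000 -0.075 0.023; 0.007 -0.000 -0.042 -0.000 -0.075 0.023; -0.004 -0.000 -0.039 -0.000 -0.075 0.023
```

The back rim measures x −71 mm against an expected −90, and the tool feels an upward force. The tote may be tilted forward a few degrees, already pushed against the stop. I'll back off so that it settles upright, then look again.

Call:
arm_command(
  motion="0.01 0 0 0 0 0; 0.022 0 -0.003 0 0 0; 0.022 0 -0.003 0 0 0",
)

```text
time_s: 6.88
position: [0.5461, 0.0525, 0.1031]
eef_rot: [-3.137, 0.136, -3.069]
wrist_force: [-0.1, 0.2, 0.7]
opening: 0.0952
```

Run:
```python
from h import *
print(env.get_state()["wrist_force"])
im=eyes.capture("top"); cv2.imwrite("pics/top4.png",im[:,:,::-1])
s=eyes.capture("scene"); cv2.imwrite("pics/scene4.png",s[:,:,::-1])
b=cv2.imread("pics/top4.png")[140:210,210:330]; a=cv2.imread("pics/scene4.png")[160:240,255:375]
cv2.imwrite("pics/c4.png",cv2.convertScaleAbs(cv2.resize(np.vstack([a,b]),None,fx=4,fy=4,interpolation=cv2.INTER_CUBIC),alpha=1.6,beta=20))
```

```text
[-0.0662  0.2152  0.6651]
```

View pics/c4.png

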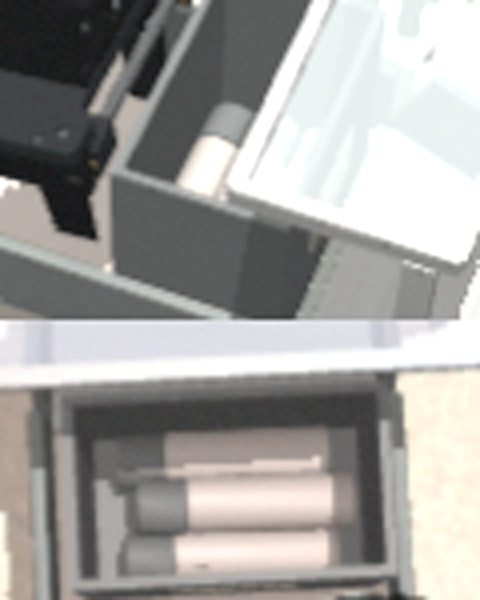

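Run:
```python
from h import *
f=lambda P:((P-O)@LX,(P-O)@LY,P[2])
for p in [(228,208.2),(312.5,203.3)]: print(f(onz("top",p,.205)))
print(f(onz("scene",(283.8,203.2),.205)), tri(ray("top",(312.5,203.3)),ray("scene",(283.8,203.2))))
print("front rim top",[f(onz("top",(210+u/4,140+(v-320)/4),.205)) for u,v in [(58,392),(392,376)]])
```

```text
(np.float64(-0.09435537261574009), np.float64(0.0703459005589379), np.float64(0.20499999999999996))
(np.float64(-0.0925903207266735), np.float64(-0.08406682865612579), np.float64(0.20499999999999996))
(np.float64(-0.0887892515029351), np.float64(-0.07690875151199103), np.float64(0.20500000000000007)) (array([ 0.586 , -0.0272,  0.2107]), np.float64(0.006325364287778673))
front rim top [(np.float64(-0.0019435789500414679), np.float64(0.07307687982904304), np.float64(0.20499999999999996)), (np.float64(-0.0013295806712535282), np.float64(-0.08067364114131097), np.float64(0.20499999999999996))]
```

Now the tote stands upright with its back at x −91 to −94 mm and front rim at −2 mm, so it is against the stop. All three tubes are inside. Next I rise behind it to tipping height.

```bash
cat >> kin.py <<'E'
def RY(th,dy): return Ro.from_rotvec([0,0,dy]).as_matrix()@RT(th)
E
python3 - <<'E'
from kin import *
print(rows([(W(-.120,.125),RY(10,0)),(W(-.115,.142),RY(12,-.0)),(W(-.106,.142),RY(12,-.0))]))
E
```

```text
-0.007 -0.000 -0.021 -0.004 -0.039 0.003; -0.014 -0.000 -0.038 -0.004 -0.074 0.003; -0.023 -0.000 -0.036 -0.004 -0.074 0.003
```

Call:
arm_command(
  motion="-0.007 0 -0.021 -0.004 -0.039 0.003; -0.014 0 -0.038 -0.004 -0.074 0.003; -0.023 0 -0.036 -0.004 -0.074 0.003; -0.023 0 -0.036 -0.004 -0.074 0.003",
)

```text
time_s: 7.48
position: [0.5651, 0.0539, 0.1412]
eef_rot: [3.141, 0.209, -3.072]
wrist_force: [0.4, -0.4, 0.4]
opening: 0.0954
```

Run:
```python
from kin import *
s,p,R=pose(); print(s["time_s"],(p-O)@LX,(p-O)@LY,p[2],s["wrist_force"])
th=lambda f:np.interp(f,[0,15,30,45,55,66],[12,20,28,34,37,39])
dy=lambda f:np.interp(f,[0,30],[0,-.05])
q=s["qpos"]
pl=[]
for f in [0,4,8,12,16,20,24,28,32,36,40,44,49,54,59,64]:
    P=arc(f,th(f),.057); pl.append((W(*P),RY(th(f),dy(f)))); q,e=ik(*pl[-1],q); print(f,P,q[3:],"e%.2f"%e,"cl%.3f"%clear(P,th(f)))
print(rows(pl[:10]))
```

```text
7.475 -0.105115772408705 0.00026958311602126844 0.1411955920868648 [ 0.4377 -0.4298  0.3518]
0 [-0.0998  0.142 ] [ 0.038   0.5833 -1.7011] e0.00 cl0.066
4 [-0.0953  0.1488] [ 0.0439  0.5511 -1.6997] e0.00 cl0.070
8 [-0.0902  0.1552] [ 0.0494  0.5181 -1.6978] e0.00 cl0.074
12 [-0.0846  0.1613] [ 0.0544  0.4839 -1.6951] e0.00 cl0.071
16 [-0.0785  0.1668] [ 0.0587  0.4484 -1.6917] e0.00 cl0.067
20 [-0.072   0.1719] [ 0.0622  0.4114 -1.6875] e0.00 cl0.063
24 [-0.0651  0.1764] [ 0.0648  0.3727 -1.6822] e0.00 cl0.058
28 [-0.0578  0.1803] [ 0.066   0.3322 -1.6755] e0.00 cl0.053
32 [-0.0503  0.1836] [ 0.07    0.2973 -1.6751] e0.00 cl0.047
36 [-0.0425  0.1864] [ 0.0797  0.2682 -1.6836] e0.00 cl0.042
40 [-0.0347  0.1885] [ 0.092   0.2374 -1.6948] e0.00 cl0.036
44 [-0.0267  0.19  ] [ 0.1085  0.2048 -1.7102] e0.00 cl0.031
49 [-0.0167  0.1911] [ 0.1292  0.1732 -1.7295] e0.00 cl0.024
54 [-0.0069  0.1914] [ 0.1575  0.1423 -1.7565] e0.00 cl0.018
59 [0.0019 0.1925] [ 0.1768  0.1255 -1.7747] e0.00 cl0.012
64 [0.0108 0.1928] [ 0.1979  0.1105 -1.7947] e0.00 cl0.007
-0.005 -0.000 0.000 0.000 0.000 -0.000; -0.011 -0.000 -0.005 0.002 -0.037 0.006; -0.017 -0.000 -0.011 0.003 -0.074 0.013; -0.024 -0.000 -0.015 0.005 -0.112 0.019; -0.031 -0.000 -0.020 0.008 -0.149 0.026; -0.039 -0.000 -0.023 0.010 -0.186 0.032; -0.046 -0.000 -0.026 0.013 -0.223 0.038; -0.054 -0.000 -0.028 0.016 -0.261 0.044; -0.062 -0.000 -0.030 0.018 -0.293 0.047; -0.071 -0.000 -0.031 0.018 -0.321 0.047
```

Call:
arm_command(
  motion="-0.005 0 0 0 0 0; -0.011 0 -0.005 0.002 -0.037 0.006; -0.017 0 -0.011 0.003 -0.074 0.013; -0.024 0 -0.015 0.005 -0.112 0.019; -0.031 0 -0.02 0.008 -0.149 0.026; -0.039 0 -0.023 0.01 -0.186 0.032; -0.046 0 -0.026 0.013 -0.223 0.038; -0.054 0 -0.028 0.016 -0.261 0.044; -0.062 0 -0.03 0.018 -0.293 0.047; -0.071 0 -0.031 0.018 -0.321 0.047",
)

```text
time_s: 8.72
position: [0.6284, 0.0584, 0.1861]
eef_rot: [3.141, 0.531, -3.122]
wrist_force: [-0.5, 0.3, 0.1]
opening: 0.095
```

Run:
```python
from kin import *
s,p,R=pose(); print(s["time_s"],(p-O)@LX,(p-O)@LY,p[2],s["wrist_force"],s["qpos"])
im=eyes.capture("scene"); cv2.imwrite("pics/scene5.png",im[:,:,::-1])
a=cv2.imread("pics/scene5.png")[80:290,220:430]
cv2.imwrite("pics/c5.png",cv2.convertScaleAbs(cv2.resize(a,None,fx=2.8,fy=2.8,interpolation=cv2.INTER_CUBIC),alpha=1.4,beta=15))
th=lambda f:np.interp(f,[0,15,30,45,55,66],[12,20,28,34,37,39])
print(rows([(W(*arc(f,th(f),.057)),RY(th(f),-.05)) for f in [40,44,48,52,56,60,64]]))
```

```text
8.725 -0.04164854497085007 0.00028229596466672243 0.18607963577353995 [-0.4538  0.3314  0.1072] [-0.0212  0.3944  1.9499  0.0804  0.2672 -1.6837]
-0.006 0.000 0.001 0.000 -0.025 -0.000; -0.014 0.001 0.004 0.000 -0.053 -0.000; -0.021 0.001 0.007 0.000 -0.076 -0.000; -0.028 0.001 0.011 0.000 -0.097 -0.000; -0.035 0.002 0.014 0.000 -0.116 -0.000; -0.042 0.002 0.017 0.000 -0.128 -0.000; -0.048 0.002 0.021 0.000 -0.141 -0.000
```

View pics/c5.png

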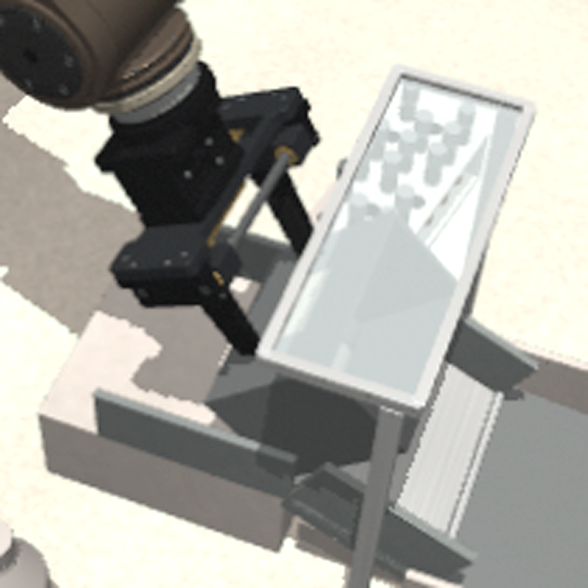

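The tote is tilted about 40–45° with the fingers on its back, and they are clear of the guard. The force is near zero, so it is close to its balance point. I continue along the arc.

Call:
arm_command(
  motion="-0.006 0 0.001 0 -0.025 0; -0.014 0.001 0.004 0 -0.053 0; -0.021 0.001 0.007 0 -0.076 0; -0.028 0.001 0.011 0 -0.097 0; -0.035 0.002 0.014 0 -0.116 0",
)

```text
time_s: 9.4
position: [0.6678, 0.0612, 0.1934]
eef_rot: [3.141, 0.654, -3.122]
wrist_force: [0.2, 0.2, 4.7]
opening: 0.0952
```

Run:
```python
from kin import *
s,p,R=pose(); print(s["time_s"],(p-O)@LX,(p-O)@LY,p[2],s["wrist_force"],s["qpos"])
im=eyes.capture("scene"); cv2.imwrite("pics/scene6.png",im[:,:,::-1])
a=cv2.imread("pics/scene6.png")[80:340,220:500]
cv2.imwrite("pics/c6.png",cv2.convertScaleAbs(cv2.resize(a,None,fx=2.2,fy=2.2,interpolation=cv2.INTER_CUBIC),alpha=1.4,beta=15))
```

```text
9.4 -0.002148626949625248 0.000362959259616273 0.1934149463958918 [0.1705 0.188  4.6528] [-0.016   0.4258  1.9335  0.17    0.1308 -1.7674]
```

View pics/c6.png

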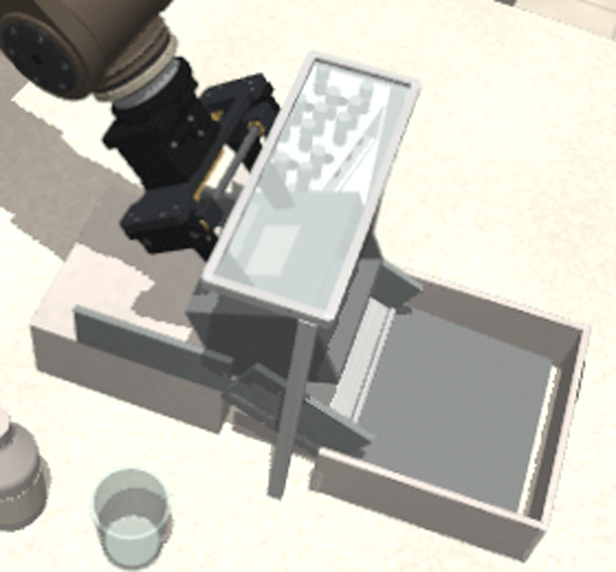

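The tote is past about 60° and the guard is untouched. I take one more step along the arc.

Call:
arm_command(
  motion="-0.007 0 0.003 0 -0.012 0; -0.007 0 0.003 0 -0.012 0",
)

```text
time_s: 9.7
position: [0.6762, 0.0613, 0.1951]
eef_rot: [3.141, 0.667, -3.122]
wrist_force: [-0.6, 0.1, -0.9]
opening: 0.0953
```

Run:
```python
from kin import *
s,p,R=pose(); print(s["time_s"],(p-O)@LX,(p-O)@LY,p[2],s["wrist_force"],s["qpos"])
im=eyes.capture("scene"); cv2.imwrite("pics/scene7.png",im[:,:,::-1])
a=cv2.imread("pics/scene7.png")[80:340,220:500]
cv2.imwrite("pics/c7.png",cv2.convertScaleAbs(cv2.resize(a,None,fx=2.2,fy=2.2,interpolation=cv2.INTER_CUBIC),alpha=1.4,beta=15))
```

```text
9.7 0.006243295115573506 -0.0001500990662959187 0.19514215966239706 [-0.6148  0.1109 -0.8661] [-0.0157  0.4332  1.9211  0.1817  0.1225 -1.7786]
```

View pics/c7.png

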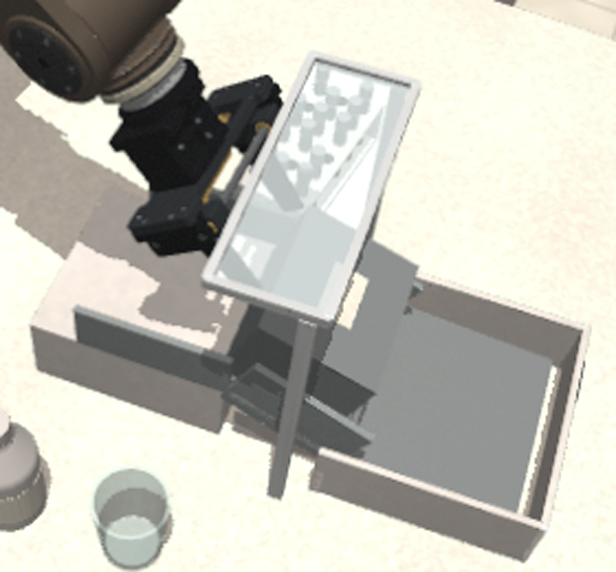

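It has overbalanced and is falling. Now I retreat backwards from under the guard.

Run:
```python
from kin import *
print(rows([(W(-.02,.195),RY(36,-.05)),(W(-.05,.195),RY(30,-.05)),(W(-.08,.2),RY(22,-.03)),(W(-.12,.22),RY(14,0)),(W(-.15,.25),RY(8,0))]))
```

```text
0.020 -0.001 -0.016 0.000 0.038 -0.001; 0.044 -0.003 -0.035 0.000 0.143 -0.001; 0.064 -0.004 -0.057 -0.010 0.282 -0.018; 0.083 -0.006 -0.097 -0.022 0.422 -0.046; 0.088 -0.008 -0.139 -0.020 0.527 -0.047
```

Call:
arm_command(
  motion="0.02 -0.001 -0.016 0 0.038 0; 0.044 -0.003 -0.035 0 0.143 0; 0.064 -0.004 -0.057 -0.01 0.282 -0.018; 0.083 -0.006 -0.097 -0.022 0.422 -0.046; 0.088 -0.008 -0.139 -0.02 0.527 -0.047; 0.088 -0.008 -0.139 -0.02 0.527 -0.047; 0.088 -0.008 -0.139 -0.02 0.527 -0.047",
)

```text
time_s: 10.62
position: [0.5202, 0.0501, 0.2494]
eef_rot: [3.141, 0.139, -3.072]
wrist_force: [0.3, -0.4, 0.2]
opening: 0.0949
```

Run:
```python
from kin import *
s,p,R=pose(); print(s["time_s"],(p-O)@LX,(p-O)@LY,p[2],s["wrist_force"])
im=eyes.capture("scene"); cv2.imwrite("pics/scene8.png",im[:,:,::-1])
t=eyes.capture("top"); cv2.imwrite("pics/top8.png",t[:,:,::-1])
a=cv2.imread("pics/scene8.png")[80:340,220:500]; b=cv2.imread("pics/top8.png")[20:280,170:360]
cv2.imwrite("pics/c8.png",cv2.convertScaleAbs(cv2.resize(np.hstack([a,b]),None,fx=1.7,fy=1.7,interpolation=cv2.INTER_CUBIC),alpha=1.4,beta=15))
```

```text
10.625 -0.15017633452677928 -0.00035832952823374115 0.24936702534437696 [ 0.254  -0.4486  0.1751]
```

View pics/c8.png

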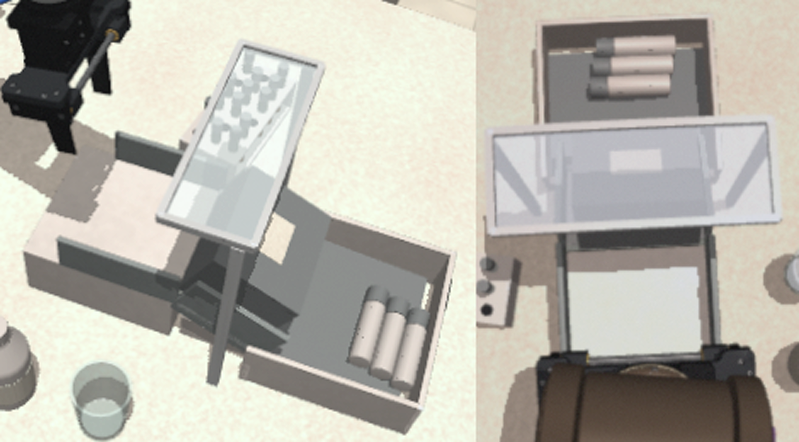

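All three tubes (pale, grey caps) lie in the hopper and the tote lies on the ramp. I let a second pass, then check rest, tote pose and bystanders.

Call:
arm_command(
  motion="0 0 -0.03 0 0 0; 0 0 -0.03 0 0 0; 0 0 -0.03 0 0 0; 0 0 -0.03 0 0 0; 0 0 -0.03 0 0 0; 0 0 -0.03 0 0 0; 0 0 -0.03 0 0 0; 0 0 -0.03 0 0 0",
)

```text
time_s: 11.72
position: [0.5163, 0.0499, 0.2785]
eef_rot: [3.141, 0.138, -3.072]
wrist_force: [-0.3, -0.2, -0.9]
opening: 0.0945
```

Run:
```python
from kin import *
im=eyes.capture("scene"); cv2.imwrite("pics/scene9.png",im[:,:,::-1])
t=eyes.capture("top"); cv2.imwrite("pics/top9.png",t[:,:,::-1])
for n in("scene","top"):
    a=cv2.imread(f"pics/{n}8.png").astype(int);b=cv2.imread(f"pics/{n}9.png").astype(int)
    d=np.abs(a-b).max(2)>30; sl=(slice(160,300),slice(320,490)) if n=="scene" else (slice(25,180),slice(180,350))
    print(n,"changed px:",d[sl].sum())
def obj(i,j,box):
    pass
x=cv2.imread("pics/top0.png").astype(int);y=cv2.imread("pics/top9.png").astype(int)
d=np.abs(x-y).max(2)>40
print("rack",d[160:212,98:190].sum(),"beaker",d[165:196,348:375].sum(),"bottle",d[220:252,355:395].sum())
a=cv2.imread("pics/scene9.png")[180:310,300:500]; b=cv2.imread("pics/top9.png")[25:185,195:325]
b=cv2.resize(b,None,fx=3.7,fy=3.7,interpolation=cv2.INTER_CUBIC); cv2.imwrite("pics/b9.png",cv2.convertScaleAbs(b,alpha=1.5,beta=15))
cv2.imwrite("pics/a9.png",cv2.convertScaleAbs(cv2.resize(a,None,fx=4,fy=4,interpolation=cv2.INTER_CUBIC),alpha=1.5,beta=15))
```

```text
scene changed px: 0
top changed px: 0
rack 0 beaker 0 bottle 0
```

View pics/a9.png

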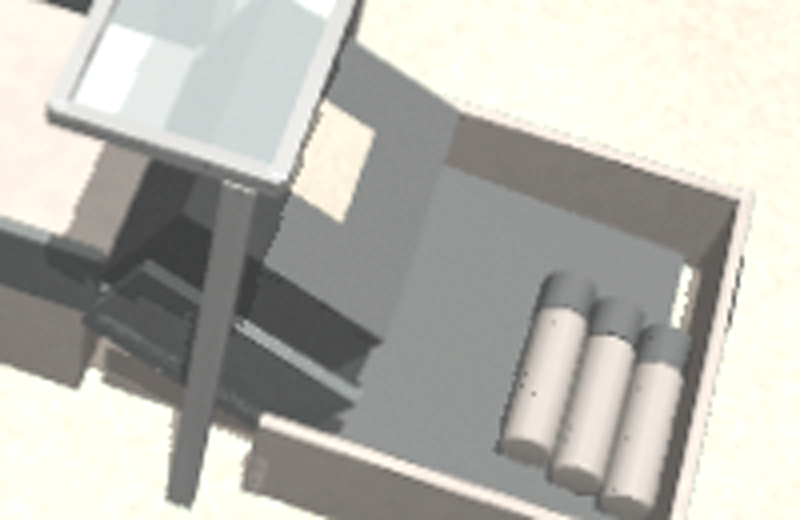

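View pics/b9.png

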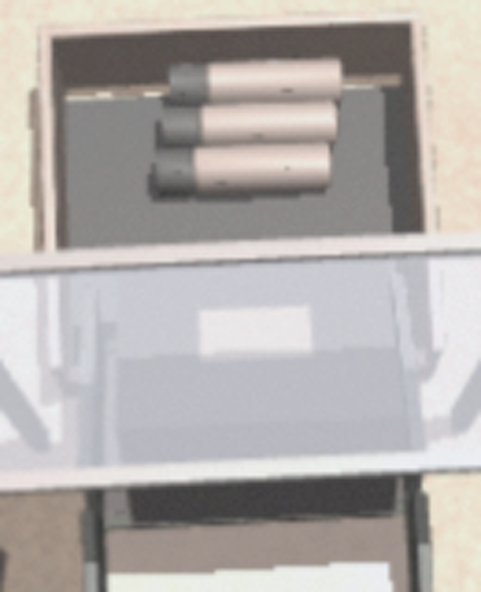

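Run:
```python
from h import *
def ony(p,y):
    o,d=ray("scene",p); s=(y-(o-O)@LY)/(d@LY); P=o+s*d; return np.array([(P-O)@LX,P[2]])
s=lambda u,v:(300+u/4,180+v/4)
for y in(-.075,-.079):
    m,r=ony(s(383,340),y),ony(s(265,262),y); v=m-r
    print("mouth",m,"rear",r,"len",np.hypot(*v),"axis deg from vertical",90+np.degrees(np.arctan2(-v[1],v[0])), "centre", (m+r)/2-.045*np.array([-v[1],v[0]])/np.hypot(*v))
    f=ony(s(460,110),y+.15); print("far mouth",f)
T=lambda u,v:(195+u/3.7,25+v/3.7)
for n,a,b in [("t1",(168,82),(342,80)),("t2",(157,124),(337,122)),("t3",(150,170),(331,167))]:
    P=(onz("top",T(*a),.04)+onz("top",T(*b),.04))/2; print(n,(P-O)@LX,(P-O)@LY)
```

```text
mouth [0.1454 0.1217] rear [0.0808 0.1541] len 0.07225494992218744 axis deg from vertical 116.68511616033362 centre [0.0929 0.0977]
far mouth [0.1459 0.1223]
mouth [0.1454 0.1281] rear [0.0813 0.1603] len 0.07171792164047644 axis deg from vertical 116.6851161603336 centre [0.0931 0.104 ]
far mouth [0.1459 0.1273]
t1 0.2862426178772443 -0.011622404977376263
t2 0.2584604563830055 -0.005358067586741217
t3 0.22864795757697043 1.5826527985424974e-05
```

Run:
```python
from bench import env,workorder
s=env.get_state(); print(s["time_s"],s["wrist_force"])
print(workorder.sign_off())
```

```text
11.825 [ 0.59386193 -0.20474537 -0.59239909]
the job is handed in; nothing more can be done
None
```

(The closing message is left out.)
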